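# Check a cage rail with the moisture meter

## Task

Take the yellow moisture meter out of its holster and check it on the blue reference block first: one pin on each brass pad, meter upright, sprung head pressed about halfway in for two seconds. Then hold it on the rail clamped in the sloping cradle, its two pins centred on the pencilled ring and lying along the length of the rail, meter square to the sloping face and head again pressed gently about halfway in, and finish there, still holding it for the reading. Do not press hard or set the pins down elsewhere on the rail, and leave everything else on the bench where it is.

Things in the scene. Friction and masses are not known exactly. Their poses are not given: they have to be found in the camera images.
- meter: Yellow hand-held moisture meter, 190 g, standing pins down in the holster, housing bottom 30 mm above the bench. Housing 28 (x) x 46 (y) x 150 mm (z). Origin: centre of the housing's bottom face; z runs along the housing away from the pins, y along the pin row, -x is the display. Hold it by the black rubber grips on its y sides, 88 to 144 mm above the origin. Works the same turned half round about z.
- pins (a point): Point midway between the tips of the meter's two blunt steel pins (5 mm thick, 24 mm apart along y), on the meter's axis 22 mm below the housing's bottom face while the head is out. Moves up with the sprung head.
- head (a joint): How far the meter's sprung black head (16 x 34 mm, with the pins) is pressed into the housing, in m: 0 fully out, 0.010 at its stop. About 2 N starts it moving, then 0.6 N more for each mm (5 N halfway, 8 N at the stop).
- holster: Black plastic holster screwed to the bench, base plate 90 x 100 mm, pocket 32 (x) x 50 (y) mm inside with 5 mm walls, rim 70 mm above the bench. The meter sits 40 mm deep in it with about 2 mm play on each side and lifts straight up. Origin: centre of its underside; x and y as the meter's.
- refblock: Blue reference block fixed to the bench, 50 (x) x 80 (y) x 24 mm, with two brass pads on top, each 22 (x) x 18 (y) mm, centres 26 mm apart along y. Origin: centre of the underside, z up.
- pads (a point): Point midway between the two brass pads, on the top face, 24 mm above the bench. y runs from pad to pad, z up.
- cradle: Wooden drilling cradle fixed to the bench, 150 x 220 mm, bed sloping 15 degrees, rising to its +x side, fence along the lower edge. Two steel toggle clamps, 92 mm either side of its middle, reach over the rail to 20 mm above its face (red handles, uphill, to 31 mm above the face's plane). Origin: centre of the underside, y level along the bed.
- rail: Pale wooden cage rail clamped on the cradle's sloping bed: 50 (x, up the slope) x 280 (y, along the grain) x 20 mm, a row of small dark wire holes along its upper edge. Fixed. Origin: centre of its underside, z square to its face.
- mark (a point): Centre of the red-pencilled ring (30 mm across, with a cross through it) on the rail's upper face. z is square to the face (15 degrees off vertical), y along the rail's length and grain, x up the slope.
- spool1: Wire spool lying flat, 68 mm across, 40 mm high. Leave alone. Origin: centre of the underside.
- spool2: Second wire spool, 68 mm across, 40 mm high. Leave alone. Origin: centre of the underside.
- gluejar: Closed glue jar with green cap, 70 mm across, 95 mm high. Leave alone. Origin: centre of the underside.
- driver: Screwdriver with orange handle, lying. Leave alone.
- brush: Brush, lying. Leave alone.
- hammer: Hammer, lying. Leave alone.
- offcut: Pale wood offcut 130 x 50 x 20 mm with a pencil line. Leave alone. Origin: centre of the underside.
- drill: Blue cordless drill lying on its side, about 230 x 200 x 60 mm. Leave alone.

How it is judged:
By the outcome, as a careful person would: the job done as asked, in the order asked, and still so for the second after the job is handed in, while the arm keeps its last pose, push and grip.
It also fails if it takes over 51 s, if anything falls off the work surface, if the arm or the gripper's body presses on something with over 40 N, if the wrist force passes 120 N, or if a joint passes its speed limit or range.

## Robot

A 6-joint arm with a two-finger parallel gripper is mounted at the origin on the work surface. World frame = base frame: x ahead of the robot, y to its left, z up, the work surface at z = 0. Lengths are in m, angles in degrees, forces in N, time in s.
With the tool pointing down it reaches from about 0.4 to 0.825 m from the base axis. Payload 7 kg.
Tool frame: the origin (TCP) lies midway between the tips of the shut fingers; the grasp point (between the pads) lies 19 mm behind it; z points along the fingers, y is the line along which they close (so a half turn about z gives the same grasp; the last joint's range is limited). The gripper opens to 88 mm and grips with 3 to 60 N. Pads are 19 mm wide; open, the fingers measure 130 mm over their backs; the gripper's body (78 mm by 193 mm) begins 47 mm behind the grasp point.
Start: joints at [93.57, 20.546, 0.682, 0, -70.136, -16.507], TCP at [0.151, 0.658, 0.202] pointing down, gripper open.
Joint ranges: [-176.03, 176.03], [-82.01, 121.73], [-58.28, 71.71], [-173.87, 95.51], [-174.79, -0.11], [-173.66, 173.66]. Speed limits (degrees/s): [136.94, 136.94, 172.46, 180, 180, 180].

## Interface

Orientations are given as [roll, pitch, yaw] about the fixed x, y, z axes, in that order (R = Rz(yaw) Ry(pitch) Rx(roll)).
In Python, from plant import r, eyes, workorder gives the robot as it stands.
- The arm moves only by the tool step_arm, never from a script. Its argument "plan" is a list of rows, each a list of 5 numbers: the shift along the tool's x, y, z each as a share of 25 cm, from -1 to 1, then the turn about the tool's z as a share of 60 degrees, from -1 to 1, then the finger opening in mm, from 0 to 87.6. In form: [[x, y, z, turn, jaw], ...]. A call has 1 to 12 rows; each row is the pose to reach, as a shift and turn from the pose commanded when the call began, along the tool's axes at that moment; what a row does not reach only later rows make up. A row lasts 1/12 s, in which the tool goes at most 41.7 mm and 7.16 degrees, less where a joint would pass 70% of its speed; a pose out of reach is approached as far as the arm can. A call with a number of a shift or a turn outside -1 to 1 is refused whole. A call with a gripper value outside its range is refused whole. The fingers move at their own pace and stop on an object; "newtons" is the grip in N (left out, the last holds). Time passes only in rows, so rows that repeat a pose let the fingers close. It gives the time, the measured TCP pose, the force, the opening and the grip force at its end, in the units of the state.
- r.get_state(): the state, without advancing time (a new reading comes with each control period).
- eyes.capture(name): name is "scene" or "top"; returns the picture (400x640x3 uint8, red, green, blue); there is no depth.
- eyes.camera_model(name): a dict with "fov_y" (degrees; the focal length in pixels is half the picture's height over the tangent of half this angle, whatever the lens; pixels are square), "cx", "cy" (the principal point, pixels), "world_to_cam" (4x4, takes a point from world to camera coordinates). Camera axes: x right, y up, looking along -z (the intrinsics and any distortion apply to the point x, -y, -z); pixel columns grow to the right and rows downward; lengths in m; the calibration is good to about 2 mm. A picture is of the moment at which its call begins. camera_model takes no time and is no camera call.
- workorder.close_job(): hands the job in; it is judged then, once.
The state is a dict: "time_s": time; "joints": joint angles; "qd": joint speeds; "joint_torque": joint torques, N m; "tcp_pos": TCP position; "eef_rot": TCP orientation; "contact_force": force on the tool from outside, world axes, zero at the start; "moment": the same for the moment, N m; "gripper_width": finger opening in m; "gripper_force": force on a finger pad.
Only numpy, scipy, OpenCV 4.12 (cv2) and the standard library are available. Lean on these libraries where they do the work, as an engineer would, in place of code of your own. Each camera call takes 0.05 s, during which the arm holds its last target. There are 200 camera calls.

## Working session

There is one attempt and no reset: what is moved stays moved. The work goes in short steps, Python scripts to look and compute and a tool call to move; the robot and the scene stay as the last step left them, time stands still between calls to the robot, and variables do not carry over. Pictures are saved under pics/ and viewed, at most 10 in all, crops included, and the job is handed in when it is done.

Besides the shell and the picture viewer there is one more tool, called in YAML: its name, and indented under it one key for each argument. step_arm: Moves the arm, as the interface text tells. Its arguments: {"type":"object","properties":{"plan":{"type":"array"},"newtons":{"type":"number"}},"required":["plan"]}

```bash
ls; mkdir -p pics
python3 - <<'E'
from plant import r,eyes
import cv2,numpy as np
print(r.get_state())
for n in("scene","top"):
    im=eyes.capture(n);cv2.imwrite(f"pics/{n}0.png",im[:,:,::-1]);m=eyes.camera_model(n);print(n,m)
E
```

```text
pics
{'time_s': 0.0, 'joints': array([ 9.35679255e+01,  2.05904728e+01,  6.33412580e-01, -1.81272225e-02,
       -7.01376044e+01, -1.65065186e+01]), 'qd': array([-0.0664358 ,  0.07179605, -0.03600002,  0.06709538,  0.03763938,
        0.02038122]), 'joint_torque': array([ 4.82715659e-04, -5.82709765e+01,  2.93049985e+01,  6.99693114e+00,
        6.85519277e-03, -1.65815354e-04]), 'tcp_pos': array([0.15106656, 0.65732394, 0.20113713]), 'eef_rot': array([ 1.79904395e+02, -1.05603312e-02, -1.29447574e+01]), 'contact_force': array([-0.53993084,  0.63038657,  0.29672923]), 'moment': array([ 0.03931   , -0.03105852,  0.03280914]), 'gripper_force': 0.0, 'gripper_width': 0.08774735199931441}
scene {'fov_y': 42.96621973350468, 'cx': 315.4656016740062, 'cy': 197.1254807752755, 'world_to_cam': array([[ 0.57130569,  0.82066216, -0.01110987, -0.35056261],
       [-0.54081847,  0.38660496,  0.74702878,  0.23525664],
       [ 0.61735338, -0.42077337,  0.66469886, -1.62144798],
       [ 0.        ,  0.        ,  0.        ,  1.        ]])}
top {'fov_y': 49.25066006065601, 'cx': 310.56270640668066, 'cy': 193.4591666026894, 'world_to_cam': array([[-0.01639513, -0.99983881,  0.00731737,  0.03793734],
       [ 0.98940689, -0.01516746,  0.14437432, -0.58075281],
       [-0.14424006,  0.00960689,  0.98949609, -1.22585478],
       [ 0.        ,  0.        ,  0.        ,  1.        ]])}
```

View pics/scene0.png

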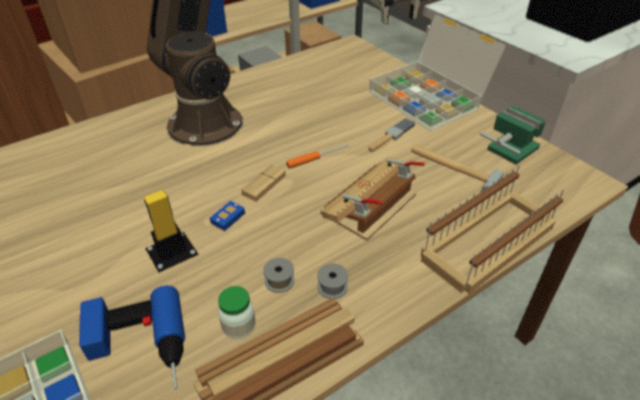

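View pics/top0.png

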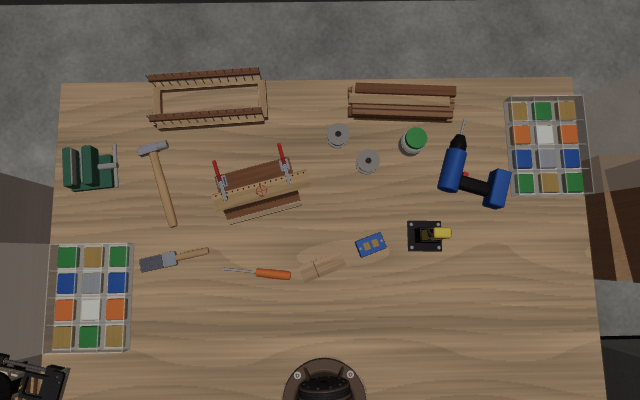

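The top view shows the holster at about (425,236), the meter top at (442,233), the refblock at (371,244) and the ring at (262,190). In the scene view the meter is at (160,215), the block at (228,214) and the rail around (372,190). I'll zoom in on both views.

```bash
cat > h.py <<'E'
import numpy as np,cv2
from plant import r,eyes,workorder
M={n:eyes.camera_model(n) for n in("scene","top")}
def ray(n,p):
    m=M[n];f=200/np.tan(np.radians(m["fov_y"]/2));W=m["world_to_cam"]
    d=np.array([(p[0]-m["cx"])/f,-(p[1]-m["cy"])/f,-1.]);R=W[:3,:3]
    return -R.T@W[:3,3],R.T@d
def plane(n,p,z):
    o,d=ray(n,p);return o+d*(z-o[2])/d[2]
def tri(ps,pt):
    o1,d1=ray("scene",ps);o2,d2=ray("top",pt)
    s=np.linalg.lstsq(np.c_[d1,-d2],o2-o1,rcond=None)[0]
    a,b=o1+s[0]*d1,o2+s[1]*d2
    return (a+b)/2,np.linalg.norm(a-b)*1e3
def proj(n,P):
    m=M[n];f=200/np.tan(np.radians(m["fov_y"]/2));c=m["world_to_cam"]@np.r_[P,1]
    return np.array([m["cx"]-f*c[0]/c[2],m["cy"]+f*c[1]/c[2]])
def snap(tag):
    o={}
    for n in M:
        o[n]=cv2.cvtColor(eyes.capture(n),cv2.COLOR_RGB2BGR);cv2.imwrite(f"pics/{n}{tag}.png",o[n])
    return o
E
python3 - <<'E'
from h import *
s=cv2.imread("pics/scene0.png");t=cv2.imread("pics/top0.png")
def c(i,x,y,w,h,W,H):return cv2.resize(i[y:y+h,x:x+w],(W,H),interpolation=cv2.INTER_CUBIC)
# left: scene crops ; right: top crops
a=np.hstack([c(s,140,180,110,100,400,300*400//400),c(t,350,215,110,50*110//73,400,300)])
b=np.hstack([c(s,315,145,110,82,400,300),c(t,205,140,110,82,400,300)])
cv2.imwrite("pics/z0.png",np.vstack([a,b]))
for z in(0,):print(proj("top",[0,0,0.0]),proj("scene",[0,0,0.]))
E
```

```text
[324.06604088 400.1710884 ] [205.59776002 123.39503055]
```

View pics/z0.png

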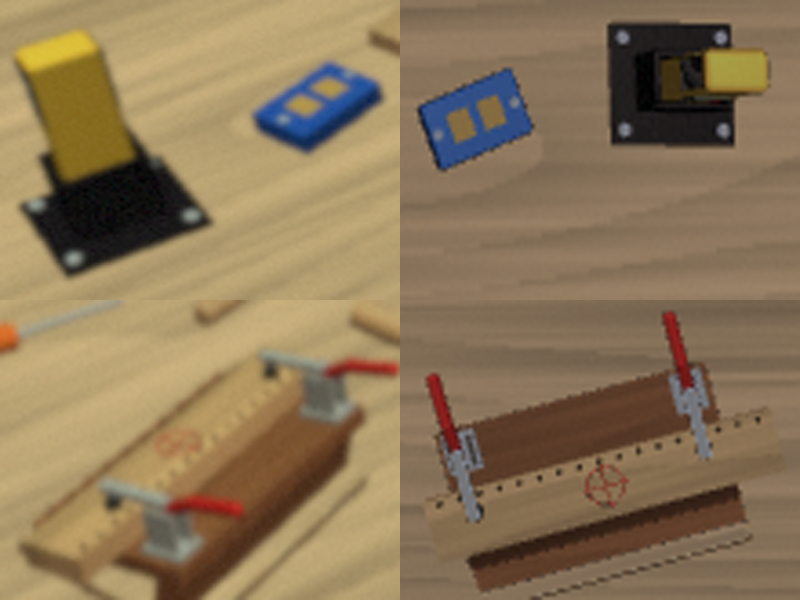

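The crops show all four targets clearly. The block has its brass pads in a row, the holster plate has four bolts, and the meter's bright yellow top face and the red ring with its wire holes can be seen. I'll segment these next.

Run:
```python
from h import *
I={n:cv2.imread(f"pics/{n}0.png") for n in M}
def blobs(n,roi,lo,hi,mn=5):
    x,y,w,h=roi;S=4
    im=cv2.resize(I[n][y:y+h,x:x+w],None,fx=S,fy=S,interpolation=cv2.INTER_CUBIC)
    m=cv2.inRange(cv2.cvtColor(im,cv2.COLOR_BGR2HSV),lo,hi)
    out=[]
    for c in cv2.findContours(m,cv2.RETR_EXTERNAL,cv2.CHAIN_APPROX_NONE)[0]:
        a=cv2.contourArea(c)/S/S
        if a<mn: continue
        mo=cv2.moments(c);k=np.array([mo['m10'],mo['m01']])/mo['m00'];T=lambda p:(np.array(p)+.5)/S-.5+[x,y]
        out.append((a,T(k),T(cv2.boxPoints(cv2.minAreaRect(c)))))
    return sorted(out,key=lambda q:-q[0])
f=lambda a:np.round(a,2).tolist()
for n,roi in(("top",(350,225,40,40)),("scene",(205,195,45,40))):
    b=blobs(n,roi,(100,120,60),(125,255,255),40)
    print(n,"blue",[(f(q[0]),f(q[1]),f(q[2])) for q in b])
    if n=="top": roi=(358,235,28,18)
    else: roi=(214,202,24,20)
    print(n,"pads",[(f(q[0]),f(q[1])) for q in blobs(n,roi,(10,60,90),(35,255,255),4)])
for n,roi in(("top",(400,215,60,45)),("scene",(140,185,40,60))):
    print(n,"yel",[(f(q[0]),f(q[1]),f(q[2])) for q in blobs(n,roi,(18,120,150),(35,255,255),10)])
print("plate",[(f(q[0]),f(q[1]),f(q[2])) for q in blobs("top",(400,215,60,45),(0,0,0),(180,255,60),100)])
for n,roi in(("top",(248,180,28,20)),("scene",(352,175,24,20))):
    x,y,w,h=roi;im=I[n][y:y+h,x:x+w].astype(float);red=im[:,:,2]-im[:,:,1];bg=np.median(red)
    m=red>bg+14;v,u=np.nonzero(m);p=np.c_[u,v].astype(np.float32);print(n,"ring",len(u),f(cv2.fitEllipse(cv2.convexHull(p))[0]+np.array([x,y])),f(cv2.fitEllipse(cv2.convexHull(p))[1]),f(p.mean(0)+[x,y]))
```

```text
top blue [(428.0, [370.06, 244.35], [[354.54, 241.41], [379.8, 231.31], [386.09, 247.04], [360.83, 257.14]])]
top pads [(37.5, [366.41, 245.78]), (37.41, [374.73, 242.57]), (29.19, [361.71, 236.22]), (22.53, [381.81, 250.97]), (15.75, [384.19, 237.6])]
scene blue [(496.0, [226.82, 215.2], [[208.68, 218.49], [233.94, 197.45], [245.53, 211.37], [220.28, 232.41]])]
scene pads [(67.81, [217.9, 205.15]), (28.78, [223.01, 214.66]), (27.5, [230.11, 208.78])]
top yel [(142.78, [442.17, 232.13], [[433.96, 236.59], [434.14, 227.23], [450.77, 227.55], [450.59, 236.92]])]
scene yel [(214.44, [155.09, 196.4], [[141.99, 195.84], [164.07, 187.2], [167.91, 197.01], [145.83, 205.65]])]
plate [(843.0, [422.7, 235.99], [[406.88, 220.62], [442.38, 220.62], [442.38, 250.62], [406.88, 250.62]])]
top ring 46 [261.01, 190.4] [10.77, 11.67] [260.96, 190.35]
scene ring 33 [363.6, 183.87] [6.72, 11.42] [363.24, 183.97]
```

Run:
```python
from h import *
np.set_printoptions(precision=4,suppress=True)
T=lambda s,t:print(*tri(s,t))
print("padA");a,_=tri((223.01,214.66),(374.73,242.57)),0
pads={}
T((223.01,214.66),(366.41,245.78));T((230.11,208.78),(366.41,245.78));T((223.01,214.66),(374.73,242.57))
A,B=plane("top",(366.41,245.78),.024),plane("top",(374.73,242.57),.024);print("pads top@24",A,B,(A+B)/2,np.linalg.norm(A-B),np.degrees(np.arctan2(*(A-B)[[0,1]])))
A,B=plane("scene",(223.01,214.66),.024),plane("scene",(230.11,208.78),.024);print("scene@24",A,B,(A+B)/2,np.linalg.norm(A-B))
print("meter top");T((155.09,196.4),(442.17,232.13));
print(plane("top",(442.17,232.13),.18),plane("scene",(155.09,196.4),.18))
print([plane("top",p,.18)[:2] for p in [[433.96,236.59],[434.14,227.23],[450.77,227.55],[450.59,236.92]]])
print("plate");print([plane("top",p,.006)[:2] for p in [[406.88,220.62],[442.38,220.62],[442.38,250.62],[406.88,250.62]]])
print("ring");P,e=tri((363.6,183.87),(261.01,190.4));print(P,e);P,e=tri((363.24,183.97),(260.96,190.35));print(P,e)
# holes
im=cv2.imread("pics/top0.png");g=cv2.cvtColor(im,cv2.COLOR_BGR2GRAY);S=6
x,y,w,h=205,140,110,60
G=cv2.resize(g[y:y+h,x:x+w],None,fx=S,fy=S,interpolation=cv2.INTER_CUBIC)
k=cv2.getStructuringElement(cv2.MORPH_ELLIPSE,(21,21));bh=cv2.morphologyEx(G,cv2.MORPH_BLACKHAT,k)
L=[]
for c in cv2.findContours((bh>30).astype(np.uint8),0,1)[0]:
    a=cv2.contourArea(c)
    if 8<a<200:
        m=cv2.moments(c);q=np.array([m['m10'],m['m01']])/m['m00'];q=(q+.5)/S-.5+[x,y]
        # near expected line from crop: (222,178)->(308,155)-ish
        L.append(q)
L=np.array(L);p0=np.array([232.,187.5]) 
print(len(L));print(np.round(L,1).tolist())
```

```text
padA
[ 0.4241 -0.1425  0.0065] 20.451274094907898
[ 0.4276 -0.132   0.0235] 2.38143138942058
[ 0.4365 -0.1565  0.0234] 2.4299208390561735
pads top@24 [ 0.4281 -0.1309  0.024 ] [ 0.437  -0.1554  0.024 ] [ 0.4326 -0.1431  0.024 ] 0.026048142237789396 -19.883692225731707
scene@24 [ 0.4364 -0.1578  0.024 ] [ 0.4275 -0.1332  0.024 ] [ 0.4319 -0.1455  0.024 ] 0.026151171011803143
meter top
[ 0.4559 -0.3072  0.1761] 1.9343097849887214
[ 0.456 -0.305  0.18 ] [ 0.4599 -0.3089  0.18  ]
[array([ 0.445 , -0.2833]), array([ 0.4689, -0.2852]), array([ 0.4674, -0.3278]), array([ 0.4435, -0.3258])]
plate
[array([ 0.5007, -0.256 ]), array([ 0.4991, -0.3616]), array([ 0.4108, -0.3563]), array([ 0.4125, -0.2518])]
ring
[0.5877 0.1687 0.0683] 2.5406272209838696
[0.5875 0.1684 0.0682] 3.6703625470974437
38
[[264.2, 199.1], [226.7, 196.8], [261.7, 195.4], [259.3, 195.0], [215.4, 195.5], [256.7, 193.2], [221.0, 193.6], [226.0, 192.4], [260.6, 191.0], [266.0, 191.2], [231.9, 191.0], [256.0, 189.6], [237.2, 189.6], [242.9, 188.3], [248.2, 186.7], [262.6, 185.1], [223.0, 185.2], [253.9, 185.3], [264.8, 182.4], [222.0, 182.1], [218.2, 180.9], [286.0, 180.7], [270.1, 180.8], [221.0, 180.0], [290.0, 179.3], [275.5, 179.5], [281.0, 178.0], [214.9, 177.3], [285.0, 175.8], [292.0, 175.0], [222.1, 174.4], [297.2, 173.4], [302.9, 172.2], [287.0, 168.1], [282.3, 164.3], [285.0, 163.0], [278.1, 159.3], [285.3, 157.3]]
```

```bash
cat >> h.py <<'E'
def rel(p0,yaw0,p1,yaw1):
    c,s=np.cos(np.radians(yaw0)),np.sin(np.radians(yaw0))
    R=np.array([[c,s,0],[s,-c,0],[0,0,-1]])  # columns: tool axes
    return np.round(np.r_[R.T@(np.array(p1)-p0)/.25,-(yaw1-yaw0)/60],4)
def go(p1,yaw1):
    st=r.get_state();print(rel(st["tcp_pos"],st["eef_rot"][2],p1,yaw1))
E
python3 - <<'E'
from h import *
a=plane("top",(226,192.4),.073);b=plane("top",(302.9,172.2),.073);d=a-b;print("rail yaw",np.degrees(np.arctan2(-d[0],d[1])))
# hole-line distance to ring & scene holes check skipped
w=[((.151,.658,.202),-12.9),((.31,.50,.26),-12.9),((.44,.30,.26),-12.9),((.45,.08,.26),-12.9),((.457,-.12,.26),-1.5),((.457,-.307,.22),-1.5)]
for (p,y),(q,z) in zip(w,w[1:]):print(rel(p,y,q,z))
E
```

```text
rail yaw 14.116954090939572
[ 0.761   0.4741 -0.232  -0.    ]
[ 0.6855  0.6637  0.     -0.    ]
[ 0.2355  0.8489  0.     -0.    ]
[ 0.2059  0.7736  0.     -0.19  ]
[ 0.0196  0.7477  0.16   -0.    ]
```

step_arm:
  plan:
    - [0.76,0.47,-0.23,0,87]
    - [0.76,0.47,-0.23,0,87]
    - [0.76,0.47,-0.23,0,87]
    - [0.76,0.47,-0.23,0,87]
    - [0.76,0.47,-0.23,0,87]
    - [0.76,0.47,-0.23,0,87]

```text
time_s: 0.6
tcp_pos: [0.3122, 0.4981, 0.261]
eef_rot: [-180.0, -0.0, -13.0]
contact_force: [-0.4, -0.1, 0.5]
gripper_width: 0.0871
gripper_force: 0.0
```

step_arm:
  plan:
    - [0.68,0.66,0,0,87]
    - [0.68,0.66,0,0,87]
    - [0.68,0.66,0,0,87]
    - [0.68,0.66,0,0,87]
    - [0.68,0.66,0,0,87]
    - [0.68,0.66,0,0,87]

```text
time_s: 1.1
tcp_pos: [0.4396, 0.299, 0.2596]
eef_rot: [180.0, 0.0, -13.0]
contact_force: [0.8, 0.6, -0.5]
gripper_width: 0.0866
gripper_force: 0.0
```

step_arm:
  plan:
    - [0.24,0.85,0,0,87]
    - [0.24,0.85,0,0,87]
    - [0.24,0.85,0,0,87]
    - [0.24,0.85,0,0,87]
    - [0.24,0.85,0,0,87]
    - [0.24,0.85,0,0,87]

```text
time_s: 1.6
tcp_pos: [0.4486, 0.0773, 0.2596]
eef_rot: [180.0, 0.0, -13.1]
contact_force: [-0.0, -0.6, -0.7]
gripper_width: 0.0869
gripper_force: 0.0
```

step_arm:
  plan:
    - [0.2,0.77,0,-0.19,87]
    - [0.2,0.77,0,-0.19,87]
    - [0.2,0.77,0,-0.19,87]
    - [0.2,0.77,0,-0.19,87]
    - [0.2,0.77,0,-0.19,87]
    - [0.2,0.77,0,-0.19,87]

```text
time_s: 2.1
tcp_pos: [0.4543, -0.1225, 0.2592]
eef_rot: [179.9, 0.1, -1.8]
contact_force: [-1.0, 0.9, -0.2]
gripper_width: 0.0869
gripper_force: 0.0
```

step_arm:
  plan:
    - [0.02,0.74,0.16,0,87]
    - [0.02,0.74,0.16,0,87]
    - [0.02,0.74,0.16,0,87]
    - [0.02,0.74,0.16,0,87]
    - [0.02,0.74,0.16,0,87]
    - [0.02,0.74,0.16,0,87]

```text
time_s: 2.6
tcp_pos: [0.454, -0.3057, 0.2171]
eef_rot: [-180.0, 0.2, -1.8]
contact_force: [0.1, 0.1, -0.2]
gripper_width: 0.0873
gripper_force: 0.0
```

Run:
```python
from h import *
go((.457,-.307,.127),-1.5)
o=snap(1)
s=o["scene"][120:270,90:240];t=o["top"][170:290,380:500]
cv2.imwrite("pics/z1.png",np.hstack([cv2.resize(s,(400,400),interpolation=2),cv2.resize(t,(400,400),interpolation=2)]))
```

```text
[ 0.0122  0.0049  0.3605 -0.0043]
```

View pics/z1.png

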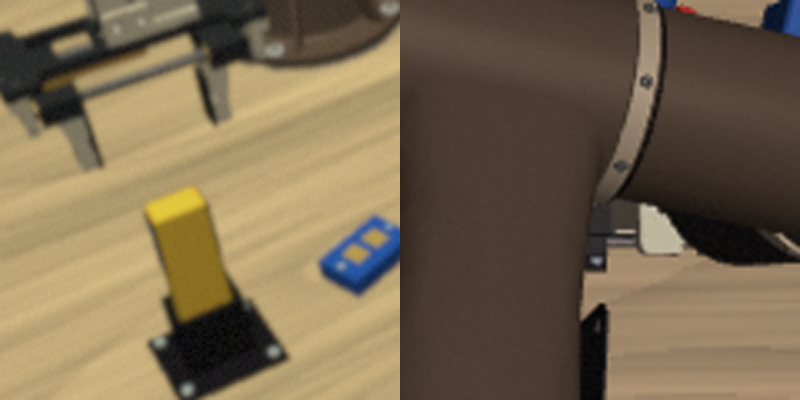

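The scene crop shows the open fingers at crop (90,165) and (220,120), straddling and above the meter top at (178,203). The top view is blocked by the arm. I'll descend in two parts and grip gently.

step_arm:
  plan:
    - [0.012,0.005,0.18,0,87]
    - [0.012,0.005,0.18,0,87]
    - [0.012,0.005,0.36,0,87]
    - [0.012,0.005,0.36,0,87]
    - [0.012,0.005,0.36,0,87]
    - [0.012,0.005,0.36,0,87]

```text
time_s: 3.2
tcp_pos: [0.4592, -0.3037, 0.1315]
eef_rot: [179.9, -0.0, -1.4]
contact_force: [0.3, 0.3, 0.2]
gripper_width: 0.087
gripper_force: 0.0
```

Run:
```python
from h import *
print(r.get_state()["tcp_pos"],r.get_state()["contact_force"])
o=snap(2)["scene"]
print(proj("scene",(.4540,-.3057,.2171)))
cv2.imwrite("pics/z2.png",cv2.resize(o[130:270,90:230],(560,560),interpolation=2))
```

```text
[ 0.45918965 -0.30368337  0.13154047] [0.27274116 0.34369556 0.20436081]
[151.59397394 181.0846139 ]
```

View pics/z2.png

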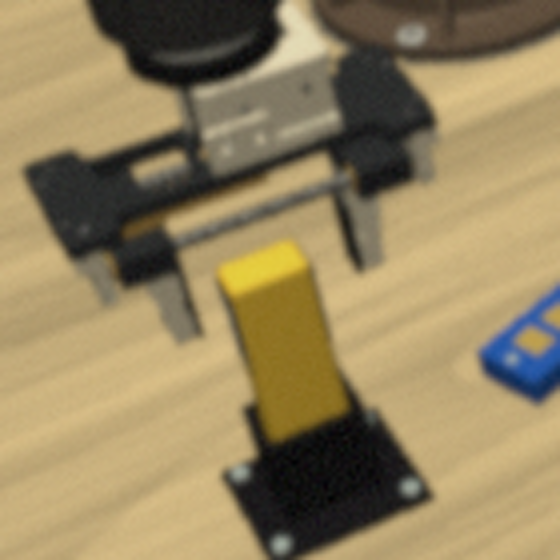

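Run:
```python
from h import *
print(proj("scene",(.4592,-.3037,.1315)))
for z in(.13,.14,.15,.16):print(z,plane("scene",(136.5,213.9),z),plane("scene",(182.5,196.3),z))
print(r.get_state())
```

```text
[162.07067425 211.72873712]
0.13 [ 0.43121847 -0.352172    0.13      ] [ 0.43579539 -0.2451993   0.13      ]
0.14 [ 0.44289996 -0.35390799  0.14      ] [ 0.44741729 -0.24832793  0.14      ]
0.15 [ 0.45458144 -0.35564399  0.15      ] [ 0.45903919 -0.25145655  0.15      ]
0.16 [ 0.46626293 -0.35737998  0.16      ] [ 0.47066109 -0.25458517  0.16      ]
{'time_s': 3.3, 'joints': array([-1.30829730e+01,  1.21298159e+01, -2.08618655e+01,  4.22655734e-02,
       -5.68179215e+01,  1.01583155e+02]), 'qd': array([-0.3623397 , -0.16820984, -0.29595029, -0.24975304,  0.53799058,
       -0.00425103]), 'joint_torque': array([ 5.72728075e-02, -4.26631057e+01,  2.57930303e+01,  6.05588526e+00,
        2.87595426e-02, -3.66045002e-03]), 'tcp_pos': array([ 0.45978815, -0.30401829,  0.13211046]), 'eef_rot': array([ 1.79927043e+02, -1.79394446e-01, -1.47663014e+00]), 'contact_force': array([ 0.19403149, -0.4805935 , -0.04011573]), 'moment': array([-0.00973398, -0.03976703,  0.00109973]), 'gripper_force': 0.0, 'gripper_width': 0.08693720160296056}
```

The scene crop shows the fingertips at crop (185,335) and (370,265). They sit about 18 mm above the TCP because the finger linkage lifts when open, and they straddle the meter correctly. I'll lower slightly and grip.

step_arm:
  plan:
    - [-0.006,0.01,0.03,0,87]
    - [-0.006,0.01,0.03,0,60]
    - [-0.006,0.01,0.03,0,40]
    - [-0.006,0.01,0.03,0,40]
    - [-0.006,0.01,0.03,0,40]
    - [-0.006,0.01,0.03,0,40]
    - [-0.006,0.01,0.03,0,40]
    - [-0.006,0.01,0.03,0,40]
    - [-0.006,0.01,0.03,0,40]
  newtons: 25

```text
time_s: 4.05
tcp_pos: [0.4567, -0.3063, 0.1221]
eef_rot: [-180.0, -0.0, -1.5]
contact_force: [-0.1, -0.3, 0.1]
gripper_width: 0.0461
gripper_force: 25.0
```

step_arm:
  plan:
    - [0,0,-0.1,0,40]
    - [0,0,-0.2,0,40]
    - [0,0,-0.32,0,40]
    - [0,0,-0.32,0,40]
    - [0,0,-0.32,0,40]
    - [0,0,-0.32,0,40]

```text
time_s: 4.55
tcp_pos: [0.4562, -0.3059, 0.2014]
eef_rot: [-180.0, 0.0, -1.6]
contact_force: [-0.4, -0.1, -2.7]
gripper_width: 0.0455
gripper_force: 25.0
```

Run:
```python
from h import *
go((.4323,-.1443,.165),20)
```

```text
[-0.1132 -0.6435  0.1455 -0.3592]
```

step_arm:
  plan:
    - [-0.06,-0.32,0,-0.2,40]
    - [-0.06,-0.32,0,-0.2,40]
    - [-0.113,-0.643,0,-0.36,40]
    - [-0.113,-0.643,0,-0.36,40]
    - [-0.113,-0.643,0,-0.36,40]
    - [-0.113,-0.643,0.14,-0.36,40]
    - [-0.113,-0.643,0.14,-0.36,40]
    - [-0.113,-0.643,0.14,-0.36,40]

```text
time_s: 5.22
tcp_pos: [0.4308, -0.1448, 0.1653]
eef_rot: [-179.9, 0.3, 20.1]
contact_force: [0.2, 0.2, -0.8]
gripper_width: 0.0455
gripper_force: 25.0
```

Run:
```python
from h import *
go((.4323,-.1443,.15),20);print(r.get_state()["tcp_pos"],r.get_state()["eef_rot"])
o=snap(3);s=o["scene"][140:260,160:280];t=o["top"][205:285,330:410]
cv2.imwrite("pics/z3.png",np.hstack([cv2.resize(s,(480,480),interpolation=2),cv2.resize(t,(320,320),interpolation=2).copy() if 0 else cv2.copyMakeBorder(cv2.resize(t,(320,320),interpolation=2),0,160,0,0,0)]))
```

```text
[0.0065 0.0004 0.061  0.0013]
[ 0.430751   -0.14476468  0.16525263] [-179.90553984    0.31322857   20.07539299]
```

View pics/z3.png

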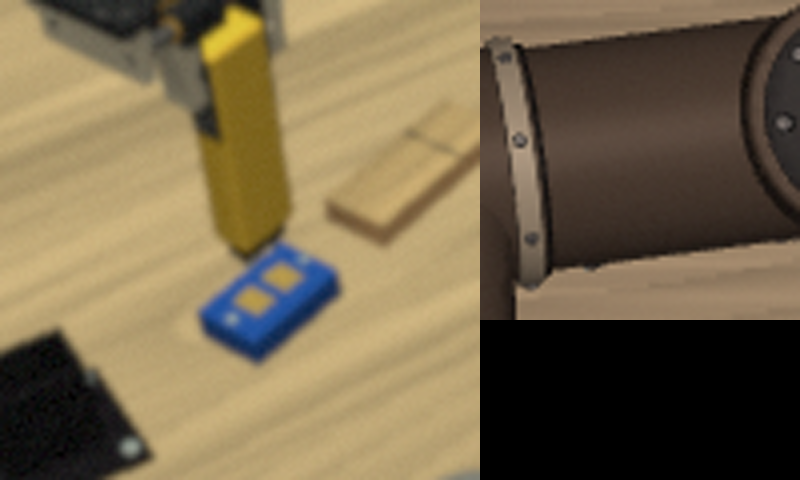

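Run:
```python
from h import *
for P in[(.4308,-.1448,.0732),(.4308,-.1448,.0512),(.4308,-.1448,.2232),(.4323,-.1443,.024)]:print((proj("scene",P)-[160,140])*4)
c,s=np.cos(np.radians(20)),np.sin(np.radians(20))
for z in(.0732,.2232):
  for a,b in((14,23),(14,-23),(-14,23),(-14,-23)):
    print(z,a,b,np.round((proj("scene",(.4308+(a*c-b*s)/1e3,-.1448+(a*s+b*c)/1e3,z))-[160,140])*4,1))
```

```text
[256.26511957 226.91261792]
[260.90053443 253.43278973]
[221.50756334  28.05741484]
[268.30179626 286.39748113]
0.0732 14 23 [298.6 215. ]
0.0732 14 -23 [247.3 256.5]
0.0732 -14 23 [264.9 198.2]
0.0732 -14 -23 [213.4 239. ]
0.2232 14 23 [267.7  16.5]
0.2232 14 -23 [211.1  56.7]
0.2232 -14 23 [231.5   0.4]
0.2232 -14 -23 [174.7  39.8]
```

The scene crop shows the meter upright with its bottom at crop (248,250), matching the prediction within about 1 px and lying over the pads. Next I'll descend and press.

step_arm:
  plan:
    - [0.006,0,0.05,0,40]
    - [0.006,0,0.09,0,40]
    - [0.006,0,0.1,0,40]
    - [0.006,0,0.105,0,40]
    - [0.006,0,0.11,0,40]
    - [0.006,0,0.115,0,40]
    - [0.006,0,0.12,0,40]
    - [0.006,0,0.12,0,40]
    - [0.006,0,0.12,0,40]

```text
time_s: 6.07
tcp_pos: [0.4346, -0.1444, 0.1375]
eef_rot: [180.0, -0.0, 20.1]
contact_force: [-0.3, -0.4, 1.5]
gripper_width: 0.0458
gripper_force: 25.0
```

step_arm:
  plan:
    - [0,0,0.006,0,40]
    - [0,0,0.012,0,40]
    - [0,0,0.012,0,40]
    - [0,0,0.012,0,40]

```text
time_s: 6.4
tcp_pos: [0.4345, -0.1444, 0.1343]
eef_rot: [180.0, -0.0, 20.1]
contact_force: [-0.0, -0.6, 2.6]
gripper_width: 0.0461
gripper_force: 25.0
```

Run:
```python
from h import *
F=[]
for i in range(3):
    s=r.get_state();F.append(np.r_[s["contact_force"],s["tcp_pos"],s["moment"]]);eyes.capture("top")
print(np.array(F).round(4),s["time_s"])
```

```text
[[-0.0351 -0.5735  2.5632  0.4345 -0.1444  0.1343 -0.2589 -0.0505 -0.049 ]
 [ 0.0783  0.1384  2.3578  0.4345 -0.1444  0.1343 -0.2791 -0.0964  0.0238]
 [ 0.6758 -0.7281  1.8295  0.4345 -0.1444  0.1343 -0.3575 -0.1125  0.0152]] 6.5
```

step_arm:
  plan:
    - [0,0,0.005,0,40]
    - [0,0,0.005,0,40]
    - [0,0,0.005,0,40]
    - [0,0,0.005,0,40]
    - [0,0,0.005,0,40]
    - [0,0,0.005,0,40]
    - [0,0,0.005,0,40]
    - [0,0,0.005,0,40]
    - [0,0,0.005,0,40]
    - [0,0,0.005,0,40]
    - [0,0,0.005,0,40]
    - [0,0,0.005,0,40]

```text
time_s: 7.55
tcp_pos: [0.4343, -0.1444, 0.1329]
eef_rot: [180.0, -0.0, 20.1]
contact_force: [0.8, -1.9, 4.1]
gripper_width: 0.0459
gripper_force: 25.0
```

Run:
```python
from h import *
F=[]
o=snap(4)
for i in range(8):
    s=r.get_state();F.append(np.r_[s["contact_force"],s["tcp_pos"],s["moment"]]);eyes.capture("top")
print(np.array(F).mean(0).round(4),s["time_s"])
s=o["scene"][140:260,160:280]
cv2.imwrite("pics/z4.png",cv2.resize(s,(600,600),interpolation=2))
```

```text
[ 1.2962 -1.5387  3.3599  0.4343 -0.1443  0.1329 -0.7275 -0.7376 -0.0069] 8.0
```

View pics/z4.png

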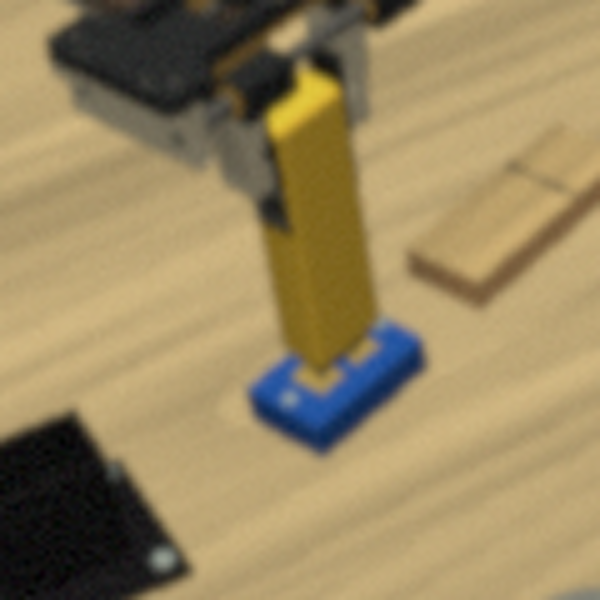

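The crop shows the meter upright on the block, with its bottom at (320,355) between the brass pads and the head part-pressed. The force comes to about 5 N once the meter's weight is added. I'll hold here past two seconds.

step_arm:
  plan:
    - [0,0,0,0,40]
    - [0,0,0,0,40]
    - [0,0,0,0,40]
    - [0,0,0,0,40]
    - [0,0,0,0,40]
    - [0,0,0,0,40]
    - [0,0,0,0,40]
    - [0,0,0,0,40]
    - [0,0,0,0,40]
    - [0,0,0,0,40]
    - [0,0,0,0,40]
    - [0,0,0,0,40]

```text
time_s: 9.05
tcp_pos: [0.4342, -0.1443, 0.1328]
eef_rot: [180.0, -0.0, 20.1]
contact_force: [2.2, -2.0, 3.3]
gripper_width: 0.0458
gripper_force: 25.0
```

step_arm:
  plan:
    - [0,0,0,0,40]
    - [0,0,0,0,40]
    - [0,0,0,0,40]
    - [0,0,0,0,40]
    - [0,0,0,0,40]
    - [0,0,0,0,40]

```text
time_s: 9.55
tcp_pos: [0.4342, -0.1443, 0.1328]
eef_rot: [180.0, -0.0, 20.1]
contact_force: [2.1, -2.1, 4.1]
gripper_width: 0.0456
gripper_force: 25.0
```

step_arm:
  plan:
    - [0,0,-0.05,0,40]
    - [0,0,-0.15,0,40]
    - [0,0,-0.3,0,40]
    - [0,0,-0.3,0,40]
    - [0,0,-0.3,0,40]
    - [0,0,-0.3,0,40]

```text
time_s: 10.05
tcp_pos: [0.4327, -0.1439, 0.2065]
eef_rot: [-179.9, 0.1, 20.0]
contact_force: [0.3, 0.0, -2.7]
gripper_width: 0.0459
gripper_force: 25.0
```

Run:
```python
from h import *
F=[]
for i in range(4):
    s=r.get_state();F.append(np.r_[s["contact_force"],s["tcp_pos"],s["moment"]]);eyes.capture("top")
print(np.array(F).mean(0).round(4),s["time_s"],s["eef_rot"])
o,th=np.array([.4567,-.3063]),np.radians(-1.3)
# start of pivot: holster -/+x sides, tool yaw -1.5
for g in(-.06,.06):go((.4567+g,-.3063,.20),-1.5)
```

```text
[-0.1147  0.1738 -2.1786  0.4327 -0.144   0.2063 -0.0573 -0.0228 -0.0151] 10.2 [-1.79917672e+02  1.72283530e-01  2.00495685e+01]
[-0.3594  0.5589  0.0259  0.3593]
[0.0914 0.7235 0.0259 0.3593]
```

step_arm:
  plan:
    - [0.09,0.72,0,0.36,40]
    - [0.09,0.72,0,0.36,40]
    - [0.09,0.72,0,0.36,40]
    - [0.09,0.72,0,0.36,40]
    - [0.09,0.72,0,0.36,40]
    - [0.09,0.72,0,0.36,40]
    - [0.09,0.72,0.3,0.36,40]
    - [0.09,0.72,0.3,0.36,40]
    - [0.09,0.72,0.3,0.36,40]
  newtons: 12

```text
time_s: 11.0
tcp_pos: [0.512, -0.3035, 0.1252]
eef_rot: [-179.7, 0.7, -1.6]
contact_force: [-2.4, 0.7, -3.5]
gripper_width: 0.0461
gripper_force: 12.0
```

Run:
```python
from h import *
print(r.get_state()["tcp_pos"]);go((.497,-.3065,.132),-1.3)
```

```text
[ 0.51197522 -0.30345895  0.12515038]
[-0.0595  0.0139 -0.0274 -0.0056]
```

step_arm:
  plan:
    - [-0.03,0.014,-0.027,0,40]
    - [-0.055,0.014,-0.027,0,40]
    - [-0.055,0.014,-0.027,0,40]
    - [-0.055,0.014,-0.027,0,40]
    - [-0.055,0.014,-0.027,0,40]

```text
time_s: 11.42
tcp_pos: [0.5041, -0.309, 0.1416]
eef_rot: [180.0, -0.2, -1.5]
contact_force: [-0.0, -0.6, -1.8]
gripper_width: 0.0459
gripper_force: 12.0
```

step_arm:
  plan:
    - [-0.004,0,0,0,40]
    - [-0.008,0,0,0,40]
    - [-0.008,0,0,0,40]
    - [-0.008,0,0,0,40]

```text
time_s: 11.75
tcp_pos: [0.5013, -0.3087, 0.1396]
eef_rot: [180.0, -0.0, -1.5]
contact_force: [0.5, -0.0, -1.7]
gripper_width: 0.0456
gripper_force: 12.0
```

step_arm:
  plan:
    - [-0.004,0,0,0,40]
    - [-0.008,0,0,0,40]
    - [-0.008,0,0,0,40]
    - [-0.008,0,0,0,40]

```text
time_s: 12.08
tcp_pos: [0.4992, -0.3087, 0.1395]
eef_rot: [-180.0, 0.0, -1.5]
contact_force: [0.5, -0.5, -1.6]
gripper_width: 0.0461
gripper_force: 12.0
```

step_arm:
  plan:
    - [-0.008,0,0.03,0,40]
    - [-0.016,0,0.03,0,40]
    - [-0.016,0,0.03,0,40]
    - [-0.016,0,0.03,0,40]

```text
time_s: 12.42
tcp_pos: [0.495, -0.3086, 0.1319]
eef_rot: [-180.0, 0.0, -1.5]
contact_force: [0.4, -0.3, -1.5]
gripper_width: 0.0461
gripper_force: 12.0
```

step_arm:
  plan:
    - [-0.004,0,0,0,40]
    - [-0.008,0,0,0,40]
    - [-0.008,0,0,0,40]

```text
time_s: 12.67
tcp_pos: [0.4932, -0.3085, 0.1322]
eef_rot: [180.0, -0.0, -1.5]
contact_force: [0.2, -0.3, -1.4]
gripper_width: 0.0461
gripper_force: 12.0
```

step_arm:
  plan:
    - [-0.004,0,0,0,40]
    - [-0.008,0,0,0,40]
    - [-0.008,0,0,0,40]

```text
time_s: 12.92
tcp_pos: [0.4911, -0.3085, 0.1321]
eef_rot: [-180.0, -0.0, -1.5]
contact_force: [-0.6, 0.4, -1.6]
gripper_width: 0.0459
gripper_force: 12.0
```

step_arm:
  plan:
    - [-0.004,0,0,0,40]
    - [-0.008,0,0,0,40]
    - [-0.008,0,0,0,40]

```text
time_s: 13.17
tcp_pos: [0.4897, -0.3085, 0.1323]
eef_rot: [180.0, -0.1, -1.5]
contact_force: [1.4, 0.2, -1.1]
gripper_width: 0.0464
gripper_force: 12.0
```

step_arm:
  plan:
    - [-0.004,0,0,0,40]
    - [-0.008,0,0,0,40]
    - [-0.008,0,0,0,40]

```text
time_s: 13.42
tcp_pos: [0.4875, -0.3085, 0.1324]
eef_rot: [180.0, -0.0, -1.5]
contact_force: [1.2, 0.2, -1.5]
gripper_width: 0.0461
gripper_force: 12.0
```

step_arm:
  plan:
    - [-0.004,0,0,0,40]
    - [-0.008,0,0,0,40]
    - [-0.008,0,0,0,40]

```text
time_s: 13.67
tcp_pos: [0.4851, -0.3084, 0.1322]
eef_rot: [180.0, -0.0, -1.5]
contact_force: [2.2, -0.0, -0.2]
gripper_width: 0.046
gripper_force: 12.0
```

step_arm:
  plan:
    - [-0.01,0,0,0,40]
    - [-0.02,0,0,0,40]
    - [-0.03,0,0,0,40]
    - [-0.04,0,0,0,40]
    - [-0.05,0,0,0,40]
    - [-0.06,0,0,0,40]
    - [-0.069,0,0,0,40]
    - [-0.069,0,0,0,40]
    - [-0.069,0,0,0,40]
    - [-0.069,0,0,0,40]

```text
time_s: 14.5
tcp_pos: [0.4675, -0.3078, 0.1319]
eef_rot: [-180.0, 0.1, -1.5]
contact_force: [0.2, -0.1, -1.4]
gripper_width: 0.0459
gripper_force: 12.0
```

Run:
```python
from h import *
o=snap(5);s=r.get_state();print(s["tcp_pos"],s["contact_force"],s["eef_rot"])
cv2.imwrite("pics/z5.png",cv2.resize(o["scene"][150:270,90:210],(600,600),interpolation=2))
g=np.array([s["tcp_pos"][0],s["tcp_pos"][1],s["tcp_pos"][2]+.022])
for t in(0,10,15,20):
    t=np.radians(t);n=np.array([-np.sin(t),0,np.cos(t)]);x=np.array([np.cos(t),0,np.sin(t)])
    b=g-n*.114
    print([np.round((proj("scene",b+n*h+x*.014+np.array([0,-.023,0]))-[90,150])*5,0).tolist() for h in(0,.15)],[np.round((proj("scene",b+n*h+x*.014+np.array([0,.023,0]))-[90,150])*5,0).tolist() for h in(0,.15)])
```

```text
[ 0.46753505 -0.30773605  0.13183273] [-0.0462044   0.33362506 -1.76793057] [-1.79981838e+02  6.16938152e-02 -1.54327395e+00]
[[366.0, 506.0], [290.0, 263.0]] [[460.0, 463.0], [394.0, 220.0]]
[[380.0, 526.0], [283.0, 251.0]] [[475.0, 482.0], [387.0, 209.0]]
[[387.0, 534.0], [280.0, 246.0]] [[483.0, 490.0], [384.0, 204.0]]
[[393.0, 540.0], [277.0, 241.0]] [[489.0, 496.0], [380.0, 199.0]]
```

View pics/z5.png

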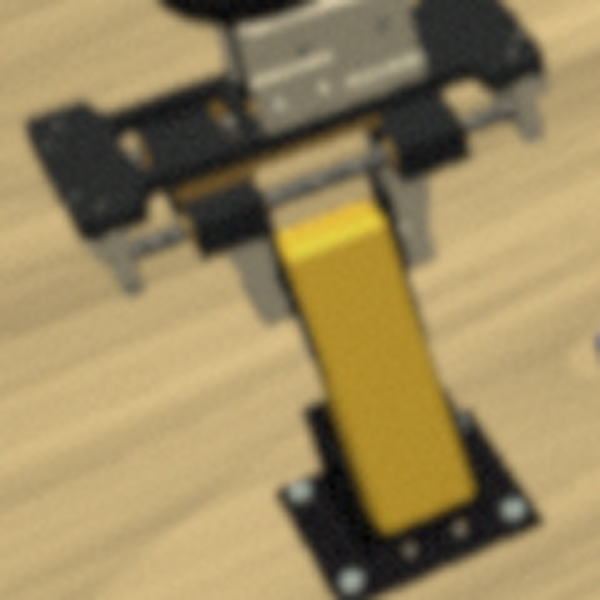

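The crop shows the meter tilted in the grip, with the bottom edge at about (380,535)–(476,493) and the top front edge at about (293,262)–(390,228). The tilt needs a sharper measure, so I'll fit the front-face outline and compare it with the upright picture.

```bash
cat > tilt.py <<'E'
from h import *
def face(im,roi,dbg=None):
    x,y,w,h=roi;S=6
    c=cv2.resize(im[y:y+h,x:x+w],None,fx=S,fy=S,interpolation=cv2.INTER_CUBIC)
    H=cv2.cvtColor(c,cv2.COLOR_BGR2HSV)
    m=cv2.inRange(H,(17,150,60),(32,255,255))
    m=cv2.morphologyEx(m,cv2.MORPH_OPEN,np.ones((9,9)))
    cs=cv2.findContours(m,0,1)[0];k=max(cs,key=cv2.contourArea)
    q=np.zeros_like(m);cv2.drawContours(q,[k],-1,255,-1)
    v=H[:,:,2][q>0]
    t,_=cv2.threshold(v.reshape(-1,1),0,255,cv2.THRESH_OTSU)
    f=((q>0)&(H[:,:,2]<=t)).astype(np.uint8);f=cv2.morphologyEx(f,cv2.MORPH_OPEN,np.ones((9,9)))
    k2=max(cv2.findContours(f,0,1)[0],key=cv2.contourArea)
    T=lambda p:(np.array(p)+.5)/S-.5+[x,y]
    A=T(cv2.boxPoints(cv2.minAreaRect(k)));B=T(cv2.approxPolyDP(k2,.04*cv2.arcLength(k2,True),True)[:,0])
    return t,B
E
python3 - <<'E'
from tilt import *
for f,roi in(("0",(130,180,50,60)),("3",(195,130,45,85)),("5",(135,180,60,85))):
    t,B=face(cv2.imread(f"pics/scene{f}.png"),roi);print(f,t,np.round(B,1).tolist())
def pred(g,yaw,t,hg=.114):
    t=np.radians(t);c,s=np.cos(np.radians(yaw)),np.sin(np.radians(yaw))
    xc=np.array([c,s,0]);y=np.array([-s,c,0]);z=np.array([0,0,1.])
    n=z*np.cos(t)-xc*np.sin(t);x=xc*np.cos(t)+z*np.sin(t);b=g-n*hg
    return [np.round(proj("scene",b+n*h+x*.014+y*w),1).tolist() for w in(-.023,.023) for h in(0,.15)]
print("p0",pred(np.array([.4567,-.3068,.144]),-1.5,0))
print("p3",pred(np.array([.4308,-.1448,.187]),20,0))
for t in(8,11,15,18):print("p5",t,pred(np.array([.4675,-.3078,.154]),-1.5,t))
E
```

```text
0 169.0 [[166.9, 196.6], [146.9, 203.4], [156.6, 239.4], [176.9, 231.4]]
3 165.0 [[225.4, 147.1], [211.2, 155.2], [220.1, 202.9], [231.8, 192.8]]
5 144.0 [[155.2, 229.8], [164.9, 253.9]]
p0 [[162.3, 251.0], [147.3, 202.9], [181.1, 242.8], [168.1, 194.8]]
p3 [[221.8, 204.2], [212.8, 154.3], [234.7, 193.8], [226.9, 144.2]]
p5 8 [[165.0, 254.4], [146.6, 200.4], [184.2, 246.1], [167.6, 192.3]]
p5 11 [[165.8, 255.5], [146.3, 199.7], [185.0, 247.1], [167.2, 191.7]]
p5 15 [[166.8, 256.8], [145.8, 198.9], [186.1, 248.3], [166.7, 190.8]]
p5 18 [[167.5, 257.6], [145.4, 198.3], [186.9, 249.1], [166.4, 190.3]]
```

Run:
```python
from tilt import *
for f,roi in(("0",(130,180,50,60)),("3",(195,130,45,85)),("5",(135,180,60,85))):
    im=cv2.imread(f"pics/scene{f}.png");x,y,w,h=roi;S=6
    H=cv2.cvtColor(cv2.resize(im[y:y+h,x:x+w],None,fx=S,fy=S,interpolation=2),cv2.COLOR_BGR2HSV)
    # brightness/hue along the face centre line
    a,b={"0":((151,190),(171,245)),"3":((214,140),(228,205)),"5":((153,188),(177,258))}[f]
    L=[]
    for k in np.linspace(0,1,36):
        p=np.array(a)+(np.array(b)-a)*k;q=((p-[x,y]+.5)*S-.5).astype(int);q=np.clip(q,0,[w*S-1,h*S-1]);L.append((round(p[1],1),*H[q[1],q[0]].tolist()))
    print(f,[(l[0],l[1],l[2],l[3]) for l in L])
```

```text
0 [(np.float64(190.0), 20, 98, 171), (np.float64(191.6), 21, 101, 167), (np.float64(193.1), 22, 146, 195), (np.float64(194.7), 24, 184, 217), (np.float64(196.3), 25, 189, 220), (np.float64(197.9), 25, 185, 220), (np.float64(199.4), 25, 188, 214), (np.float64(201.0), 23, 194, 177), (np.float64(202.6), 22, 194, 141), (np.float64(204.1), 22, 194, 134), (np.float64(205.7), 22, 198, 135), (np.float64(207.3), 22, 195, 136), (np.float64(208.9), 22, 195, 135), (np.float64(210.4), 22, 198, 135), (np.float64(212.0), 22, 192, 134), (np.float64(213.6), 22, 196, 134), (np.float64(215.1), 22, 191, 135), (np.float64(216.7), 22, 201, 133), (np.float64(218.3), 22, 203, 133), (np.float64(219.9), 22, 197, 132), (np.float64(221.4), 22, 194, 134), (np.float64(223.0), 23, 195, 132), (np.float64(224.6), 22, 197, 133), (np.float64(226.1), 22, 190, 134), (np.float64(227.7), 22, 193, 135), (np.float64(229.3), 23, 200, 131), (np.float64(230.9), 22, 196, 133), (np.float64(232.4), 22, 197, 132), (np.float64(234.0), 23, 204, 129), (np.float64(235.6), 22, 187, 108), (np.float64(237.1), 21, 150, 39), (np.float64(23
[... 1960 characters left out ...]
177), (np.float64(220.0), 22, 192, 178), (np.float64(222.0), 22, 194, 177), (np.float64(224.0), 22, 192, 177), (np.float64(226.0), 22, 194, 176), (np.float64(228.0), 22, 194, 177), (np.float64(230.0), 22, 194, 177), (np.float64(232.0), 22, 196, 174), (np.float64(234.0), 22, 192, 177), (np.float64(236.0), 22, 195, 173), (np.float64(238.0), 22, 192, 178), (np.float64(240.0), 22, 191, 178), (np.float64(242.0), 22, 192, 175), (np.float64(244.0), 22, 191, 178), (np.float64(246.0), 22, 195, 175), (np.float64(248.0), 22, 195, 175), (np.float64(250.0), 22, 192, 177), (np.float64(252.0), 22, 193, 156), (np.float64(254.0), 22, 158, 58), (np.float64(256.0), 165, 23, 22), (np.float64(258.0), 8, 43, 24)]
```

The crops give a tilt of about 12–15° with the meter slipped roughly 9 mm down the pads. I'll tighten, lift, go to hover over the ring and check there against the rail itself.

```bash
cat >> h.py <<'E'
PSI=np.radians(14.1);MARK=np.array([.5876,.1686,.068])
XC=np.array([np.cos(PSI),np.sin(PSI),0])
N=lambda t:np.array([0,0,1])*np.cos(np.radians(t))-XC*np.sin(np.radians(t))
def tcp_for(pins,t,hg=.123):return pins+N(t)*(.022+hg)-[0,0,.022]
E
python3 - <<'E'
from h import *
s=r.get_state();p=s["tcp_pos"];y=s["eef_rot"][2]
T=tcp_for(MARK+N(15)*.04,15);print(T)
w=[(p,y),(p+[0.02,0,.1],y),((.47,-.09,.27),y),((.50,.07,.27),14.1),((T[0],T[1],.27),14.1),(T,14.1)]
for a,b in zip(w,w[1:]):print(rel(*a,*b))
E
```

```text
[0.54116105 0.15693534 0.22469628]
[ 0.08   -0.0022 -0.4    -0.    ]
[-0.0936 -0.8687 -0.1527 -0.    ]
[ 0.1027 -0.643   0.     -0.2607]
[ 0.2444 -0.2972  0.     -0.    ]
[ 0.      0.      0.1812 -0.    ]
```

step_arm:
  plan:
    - [0,0,0,0,40]
    - [0.02,0,0,0,40]
    - [0.05,0,-0.1,0,40]
    - [0.08,0,-0.3,0,40]
    - [0.08,0,-0.5,0,40]
    - [0.08,0,-0.5,0,40]
    - [0.08,0,-0.5,0,40]
  newtons: 40

```text
time_s: 15.18
tcp_pos: [0.4907, -0.3096, 0.2627]
eef_rot: [179.8, -0.5, -1.5]
contact_force: [0.7, 0.1, -1.4]
gripper_width: 0.0455
gripper_force: 40.0
```

step_arm:
  plan:
    - [-0.01,-0.14,0,0,40]
    - [-0.03,-0.3,0,0,40]
    - [-0.05,-0.45,0,0,40]
    - [-0.07,-0.6,-0.03,0,40]
    - [-0.09,-0.75,-0.03,0,40]
    - [-0.09,-0.87,-0.03,0,40]

```text
time_s: 15.68
tcp_pos: [0.4704, -0.0882, 0.2646]
eef_rot: [-180.0, -0.0, -1.5]
contact_force: [0.1, -0.3, -2.5]
gripper_width: 0.0457
gripper_force: 40.0
```

step_arm:
  plan:
    - [0.02,-0.16,0,-0.05,40]
    - [0.05,-0.32,0,-0.13,40]
    - [0.08,-0.5,0,-0.2,40]
    - [0.1,-0.64,0,-0.26,40]
    - [0.1,-0.64,0,-0.26,40]
    - [0.1,-0.64,0,-0.26,40]

```text
time_s: 16.18
tcp_pos: [0.5005, 0.071, 0.2636]
eef_rot: [180.0, 0.1, 14.3]
contact_force: [-0.7, 0.3, -1.9]
gripper_width: 0.0458
gripper_force: 40.0
```

Run:
```python
from h import *
go(tcp_for(MARK+N(15)*.04,15),14.1);print(r.get_state()["tcp_pos"],r.get_state()["time_s"])
```

```text
[ 0.2423 -0.2929  0.1556  0.0028]
[0.50049695 0.07103023 0.26360163] 16.1833
```

step_arm:
  plan:
    - [0.08,-0.1,0,0,40]
    - [0.16,-0.2,0.03,0,40]
    - [0.242,-0.293,0.08,0,40]
    - [0.242,-0.293,0.155,0,40]
    - [0.242,-0.293,0.155,0,40]
    - [0.242,-0.293,0.155,0,40]
    - [0.242,-0.293,0.155,0,40]

```text
time_s: 16.77
tcp_pos: [0.5417, 0.1536, 0.2266]
eef_rot: [180.0, -0.0, 14.0]
contact_force: [-0.2, -0.1, -1.3]
gripper_width: 0.0456
gripper_force: 40.0
```

Run:
```python
from h import *
o=snap(6);s=r.get_state();p=s["tcp_pos"];print(p,s["eef_rot"],s["time_s"])
for n,(x,y,w,h) in(("scene",(310,90,120,120)),("top",(205,140,110,82))):
    pass
a=cv2.resize(o["scene"][95:215,310:410],(500,600),interpolation=2);b=cv2.resize(o["top"][150:230,235:295],(300,400),interpolation=2)
cv2.imwrite("pics/z6.png",np.hstack([a,cv2.copyMakeBorder(b,0,200,0,0,0)]))
y=np.array([-XC[1],XC[0],0])
for t in(0,10,12,15,18):
    n=N(t);x=np.cross(y,n);g=p+[0,0,.022];b=g-n*.123
    f=lambda P:np.round((proj("scene",P)-[310,95])*5).tolist()
    print(t,"front mid bottom/top",f(b+x*.014),f(b+x*.014+n*.15),"pins",f(b-n*.022+y*.012),f(b-n*.022-y*.012),"foot of pins",f(b-n*.062))
```

```text
[0.5419493  0.15390286 0.227242  ] [-1.79982535e+02 -1.11180931e-01  1.40027125e+01] 16.8667
0 front mid bottom/top [218.0, 329.0] [231.0, 69.0] pins [209.0, 342.0] [179.0, 364.0] foot of pins [192.0, 414.0]
10 front mid bottom/top [252.0, 339.0] [222.0, 61.0] pins [249.0, 358.0] [219.0, 381.0] foot of pins [242.0, 436.0]
12 front mid bottom/top [259.0, 341.0] [220.0, 60.0] pins [257.0, 361.0] [227.0, 384.0] foot of pins [252.0, 439.0]
15 front mid bottom/top [269.0, 342.0] [218.0, 58.0] pins [269.0, 364.0] [239.0, 387.0] foot of pins [267.0, 444.0]
18 front mid bottom/top [279.0, 343.0] [215.0, 56.0] pins [281.0, 366.0] [251.0, 390.0] foot of pins [282.0, 447.0]
```

View pics/z6.png

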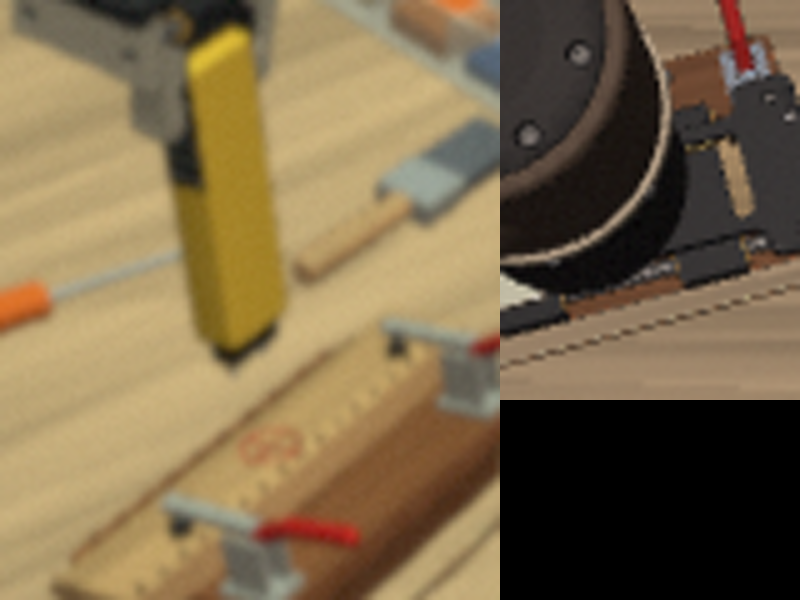

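The scene crop shows the front face from top (220,60) to bottom (253,331), which suggests about 11° of tilt. The ring is at crop (270,445). I'll fit the right edge by line to sharpen this, using the upright picture as a check.

```bash
cat > edge.py <<'E'
from h import *
def edge(im,r0,r1,c0,c1):
    H=cv2.cvtColor(im,cv2.COLOR_BGR2HSV).astype(float);S=H[:,:,1]
    pts=[]
    for v in range(r0,r1):
        row=S[v,c0:c1];d=np.diff(row)           # right silhouette: saturation falls
        k=int(np.argmin(d));a=slice(max(k-2,0),k+3);w=np.clip(-d[a],0,None)
        pts.append((c0+.5+(np.arange(len(d))[a]*w).sum()/w.sum(),v))
    p=np.array(pts,np.float32);vx,vy,x0,y0=cv2.fitLine(p,cv2.DIST_HUBER,0,.01,.01).ravel()
    return vx/vy,x0+(np.array([r0,r1])-y0)*vx/vy
def pred(p,yaw,t,r0,r1,hg=.123):
    c,s=np.cos(np.radians(yaw)),np.sin(np.radians(yaw));xc=np.array([c,s,0]);y=np.array([-s,c,0]);t=np.radians(t)
    n=np.array([0,0,1])*np.cos(t)-xc*np.sin(t);x=np.cross(y,n);b=p+[0,0,.022]-n*hg+x*.014+y*.023
    A,B=proj("scene",b),proj("scene",b+n*.15);k=(B[0]-A[0])/(B[1]-A[1]);return k,A[0]+(np.array([r0,r1])-A[1])*k
E
python3 - <<'E'
from edge import *
np.set_printoptions(precision=3,suppress=True)
print("upright",edge(cv2.imread("pics/scene3.png"),155,190,220,245),pred(np.array([.4308,-.1448,.1653]),20,0,155,190,.114))
im=cv2.imread("pics/scene6.png");print("now",edge(im,112,152,350,375))
p=np.array([.5419,.1538,.2271])
for t in(8,10,12,14,16):print(t,pred(p,14,t,112,152))
E
```

```text
upright (np.float32(0.15639041), array([226.409, 231.882])) (np.float64(0.1554693030970365), array([228.62 , 234.061]))
now (np.float32(0.14028543), array([360.648, 366.26 ]))
8 (np.float64(0.06956168104376413), array([361.435, 364.217]))
10 (np.float64(0.09973380041579162), array([361.378, 365.368]))
12 (np.float64(0.12944607570458397), array([361.328, 366.506]))
14 (np.float64(0.15878062366087092), array([361.284, 367.635]))
16 (np.float64(0.1878156667309617), array([361.246, 368.759]))
```

Run:
```python
from h import *
s=r.get_state();p=s["tcp_pos"];y=s["eef_rot"][2]
w=[(p,y),((.502,.07,.265),y),((.472,-.14,.265),-1.5),((.491,-.309,.24),-1.5),((.491,-.309,.136),-1.5),((.463,-.309,.136),-1.5)]
for a,b in zip(w,w[1:]):print(rel(*a,*b))
```

```text
[-0.2363  0.287  -0.151  -0.    ]
[-0.3197  0.786   0.      0.2584]
[ 0.0937  0.6738  0.1    -0.    ]
[ 0.     0.     0.416 -0.   ]
[-0.112   0.0029  0.     -0.    ]
```

step_arm:
  plan:
    - [-0.06,0.05,-0.1,0,40]
    - [-0.15,0.15,-0.15,0,40]
    - [-0.236,0.287,-0.15,0,40]
    - [-0.236,0.287,-0.15,0,40]
    - [-0.236,0.287,-0.15,0,40]

```text
time_s: 17.28
tcp_pos: [0.5013, 0.0688, 0.2654]
eef_rot: [-179.9, -0.2, 13.9]
contact_force: [0.6, 0.4, -1.7]
gripper_width: 0.0459
gripper_force: 40.0
```

step_arm:
  plan:
    - [-0.06,0.15,0,0.05,40]
    - [-0.12,0.3,0,0.13,40]
    - [-0.19,0.46,0,0.2,40]
    - [-0.25,0.62,0,0.26,40]
    - [-0.32,0.786,0,0.26,40]
    - [-0.32,0.786,0,0.26,40]
    - [-0.32,0.786,0,0.26,40]

```text
time_s: 17.87
tcp_pos: [0.4716, -0.1417, 0.2638]
eef_rot: [180.0, -0.0, -1.8]
contact_force: [-0.3, 0.5, -1.9]
gripper_width: 0.0459
gripper_force: 40.0
```

step_arm:
  plan:
    - [0.02,0.16,0,0,40]
    - [0.05,0.32,0,0,40]
    - [0.07,0.48,0.05,0,40]
    - [0.094,0.62,0.1,0,40]
    - [0.094,0.674,0.1,0,40]
    - [0.094,0.674,0.1,0,40]
    - [0.094,0.674,0.1,0,40]

```text
time_s: 18.45
tcp_pos: [0.4912, -0.3085, 0.2379]
eef_rot: [-180.0, 0.0, -1.6]
contact_force: [-0.2, -0.5, -2.0]
gripper_width: 0.0457
gripper_force: 40.0
```

Run:
```python
from h import *
s=r.get_state();print(s["tcp_pos"],s["time_s"]);go((.491,-.309,.136),-1.5)
```

```text
[ 0.49118356 -0.30845547  0.23793944] 18.45
[-0.0007  0.0022  0.4078 -0.0017]
```

step_arm:
  plan:
    - [0,0,0.12,0,40]
    - [0,0,0.25,0,40]
    - [0,0,0.35,0,40]
    - [0,0,0.406,0,40]
    - [0,0,0.406,0,40]
    - [0,0,0.406,0,40]
    - [0,0,0.406,0,40]
  newtons: 25

```text
time_s: 19.03
tcp_pos: [0.4923, -0.308, 0.1388]
eef_rot: [179.9, -0.2, -1.4]
contact_force: [0.2, -0.6, -1.4]
gripper_width: 0.0456
gripper_force: 25.0
```

step_arm:
  plan:
    - [-0.03,0,0,0,40]
    - [-0.06,0,0,0,40]
    - [-0.08,0,0,0,40]
    - [-0.09,0,0,0,40]
    - [-0.1,0,0,0,40]
    - [-0.106,0,0,0,40]
    - [-0.112,0,0,0,40]
    - [-0.112,0,0,0,40]
    - [-0.112,0,0,0,40]
    - [-0.112,0,0,0,40]

```text
time_s: 19.87
tcp_pos: [0.4637, -0.3079, 0.1373]
eef_rot: [180.0, -0.1, -1.5]
contact_force: [3.5, -0.7, 0.2]
gripper_width: 0.046
gripper_force: 25.0
```

Run:
```python
from edge import *
s=r.get_state();p=s["tcp_pos"];print(p,s["contact_force"],s["time_s"])
im=snap(7)["scene"]
np.set_printoptions(precision=3,suppress=True)
print("pic5",edge(cv2.imread("pics/scene5.png"),205,240,160,192),[pred(np.array([.4675,-.3078,.132]),-1.5,t,205,240)[0].round(3) for t in(10,12.7,15)])
print("pic7",edge(im,205,240,160,192),[pred(p,-1.5,t,205,240)[0].round(3) for t in(12.7,15,17)])
```

```text
[ 0.4637377  -0.30790596  0.13725054] [ 3.47770418 -0.68862519  0.23832315] 19.8667
pic5 (np.float32(0.35674196), array([170.185, 182.671])) [np.float64(0.317), np.float64(0.328), np.float64(0.337)]
pic7 (np.float32(0.37270585), array([169.796, 182.84 ])) [np.float64(0.328), np.float64(0.337), np.float64(0.345)]
```

step_arm:
  plan:
    - [0.03,0,0,0,40]
    - [0.07,0,0,0,40]
    - [0.11,0,-0.1,0,40]
    - [0.11,0,-0.25,0,40]
    - [0.11,0,-0.4,0,40]
    - [0.11,0,-0.5,0,40]
    - [0.11,0,-0.5,0,40]
  newtons: 40

```text
time_s: 20.55
tcp_pos: [0.4927, -0.3097, 0.2676]
eef_rot: [179.8, -0.3, -1.5]
contact_force: [0.7, -1.1, -0.9]
gripper_width: 0.0456
gripper_force: 40.0
```

step_arm:
  plan:
    - [-0.01,-0.14,0,0,40]
    - [-0.03,-0.3,0,0,40]
    - [-0.05,-0.45,0,0,40]
    - [-0.07,-0.6,0,0,40]
    - [-0.08,-0.75,0,0,40]
    - [-0.08,-0.87,0,0,40]

```text
time_s: 21.05
tcp_pos: [0.4748, -0.0884, 0.261]
eef_rot: [180.0, 0.1, -1.5]
contact_force: [0.7, -0.1, -2.1]
gripper_width: 0.0461
gripper_force: 40.0
```

step_arm:
  plan:
    - [0.02,-0.16,0,-0.05,40]
    - [0.05,-0.32,0,-0.13,40]
    - [0.08,-0.5,0,-0.2,40]
    - [0.1,-0.64,0,-0.26,40]
    - [0.1,-0.64,0,-0.26,40]
    - [0.1,-0.64,0,-0.26,40]

```text
time_s: 21.55
tcp_pos: [0.505, 0.0708, 0.2603]
eef_rot: [180.0, 0.2, 14.3]
contact_force: [0.7, 0.2, -2.5]
gripper_width: 0.0456
gripper_force: 40.0
```

Run:
```python
from h import *
go(tcp_for(MARK+N(15)*.04,15),14.1);print(r.get_state()["tcp_pos"],r.get_state()["time_s"])
```

```text
[ 0.2249 -0.2983  0.1424  0.0027]
[0.50503297 0.07079876 0.26030633] 21.55
```

step_arm:
  plan:
    - [0.08,-0.1,0,0,40]
    - [0.15,-0.2,0.03,0,40]
    - [0.225,-0.298,0.08,0,40]
    - [0.225,-0.298,0.14,0,40]
    - [0.225,-0.298,0.14,0,40]
    - [0.225,-0.298,0.14,0,40]
    - [0.225,-0.298,0.14,0,40]
    - [0.225,-0.298,0.14,0,40]

```text
time_s: 22.22
tcp_pos: [0.5422, 0.1539, 0.228]
eef_rot: [-180.0, -0.1, 14.0]
contact_force: [0.2, -0.3, -0.2]
gripper_width: 0.0461
gripper_force: 40.0
```

Run:
```python
from edge import *
np.set_printoptions(precision=3,suppress=True)
s=r.get_state();p=s["tcp_pos"];print(p,s["eef_rot"],s["time_s"])
im=snap(8)["scene"]
print(edge(im,112,152,350,378))
for t in(12,14,15,16,18):print(t,pred(p,14,t,112,152))
print("ring pred",proj("scene",MARK),proj("top",MARK))
# bottom front edge and pins along front-face centreline: list V along column lines
y=np.array([-XC[1],XC[0],0])
n=N(15);b=p+[0,0,.022]-n*.123;x=np.cross(y,n)
print("pred bottom front mid",proj("scene",b+x*.014),"pins",proj("scene",b-n*.022))
cv2.imwrite("pics/z8.png",cv2.resize(im[95:215,310:410],(500,600),interpolation=2))
```

```text
[0.542 0.154 0.228] [-179.994   -0.073   13.994] 22.2167
(np.float32(0.15875487), array([361.077, 367.427]))
12 (np.float64(0.12926007313213067), array([361.486, 366.656]))
14 (np.float64(0.15859442711373378), array([361.45 , 367.793]))
15 (np.float64(0.17314483955913512), array([361.434, 368.36 ]))
16 (np.float64(0.18763010071651878), array([361.419, 368.925]))
18 (np.float64(0.21644226418708254), array([361.395, 370.053]))
ring pred [364.028 183.891] [261.448 190.689]
pred bottom front mid [363.922 163.232] pins [360.867 169.918]
```

View pics/z8.png

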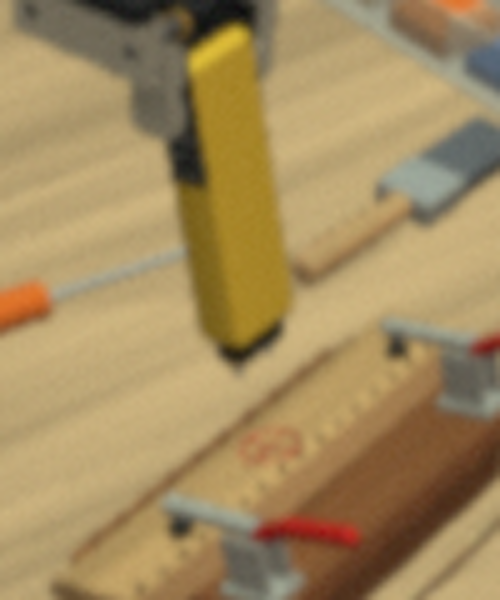

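The scene crop shows the meter with its bottom at (260,345) over the ring at (270,445). The edge fit gives 14.0° of tilt. The meter and ring offsets agree to within 0.1 px, so I'll go in along the face normal.

Run:
```python
from h import *
T0=MARK+N(14)*(.022+.121)-[0,0,.022];print(T0)
go(T0+N(15)*.006,14.1)
print("per mm along normal (into face), shares",rel((0,0,0),14.1,-N(15)*.001,14.1))
```

```text
[0.55404744 0.16017218 0.18475229]
[ 0.0457 -0.012   0.1497 -0.0016]
per mm along normal (into face), shares [ 0.001  -0.      0.0039 -0.    ]
```

step_arm:
  plan:
    - [0.015,-0.012,0.04,0,40]
    - [0.03,-0.012,0.09,0,40]
    - [0.04,-0.012,0.13,0,40]
    - [0.046,-0.012,0.15,0,40]
    - [0.046,-0.012,0.15,0,40]
    - [0.046,-0.012,0.15,0,40]
    - [0.046,-0.012,0.15,0,40]

```text
time_s: 22.9
tcp_pos: [0.5526, 0.1605, 0.1898]
eef_rot: [180.0, -0.0, 14.1]
contact_force: [0.3, -0.6, -1.5]
gripper_width: 0.0455
gripper_force: 40.0
```

```bash
cat > f.py <<'E'
from edge import *
T0=MARK+N(14)*(.022+.121)-[0,0,.022]
F=[];P=[]
for i in range(4):
    s=r.get_state();F.append(s["contact_force"]);P.append(s["tcp_pos"]);im=eyes.capture("scene")
f=np.mean(F,0);p=np.mean(P,0);y=np.array([-XC[1],XC[0],0]);d=p-T0
print("F",f.round(2),"Fn",round((f+[0,0,1.9])@N(15),2),"off mm: n,x,y",(1e3*np.array([d@N(15),d@np.cross(y,N(15)),d@y])).round(1),s["eef_rot"].round(1),s["time_s"])
q=proj("scene",p+[0,0,.022]);r0,r1=int(q[1]-10),int(q[1]+30);e=edge(im,r0,r1,350,378)
k=[pred(p,14,t,r0,r1)[0] for t in(8,20)];print("tilt",round(8+12*(e[0]-k[0])/(k[1]-k[0]),1))
cv2.imwrite("pics/last.png",cv2.resize(cv2.cvtColor(im,cv2.COLOR_RGB2BGR)[115:215,310:410],(600,600),interpolation=2))
E
sed -i 's/e=edge(im,/e=edge(im[:,:,::-1].copy(),/' f.py; python3 f.py
```

```text
F [ 0.07 -0.15 -1.7 ] Fn 0.18 off mm: n,x,y [5.3 0.1 0.8] [-1.80e+02 -1.00e-01  1.41e+01] 23.05
tilt 14.0
```

Position is good. I'll close in slowly along the normal.

step_arm:
  plan:
    - [0.002,0.003,0.008,0,40]
    - [0.004,0.003,0.016,0,40]
    - [0.004,0.003,0.016,0,40]
    - [0.004,0.003,0.016,0,40]

```text
time_s: 23.43
tcp_pos: [0.5534, 0.1599, 0.1851]
eef_rot: [180.0, 0.0, 14.1]
contact_force: [-0.2, -0.2, -0.6]
gripper_width: 0.0457
gripper_force: 40.0
```

```bash
python3 f.py
```

```text
F [-0.13  0.24 -1.36] Fn 0.54 off mm: n,x,y [ 0.6 -0.5 -0.1] [180.   -0.   14.1] 23.5833
tilt 13.7
```

View pics/last.png

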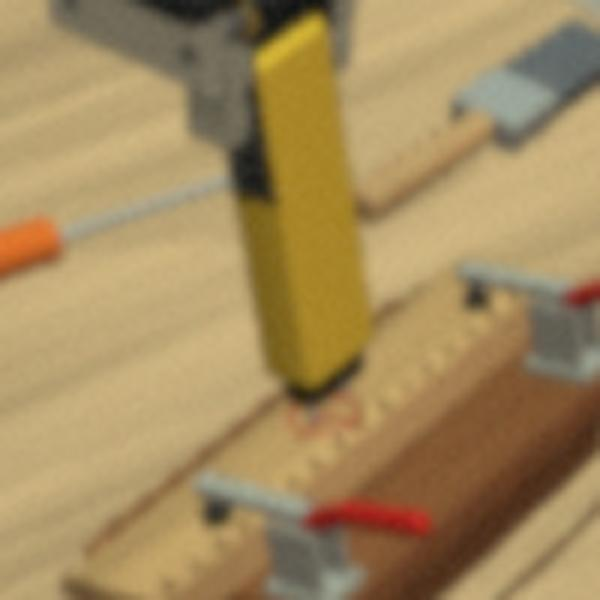

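The crop shows the pins at the ring, with the near pin at about (311,412) and the ring centre at about (322,413). They are almost touching, so I'll press on gently.

step_arm:
  plan:
    - [0.001,0,0.004,0,40]
    - [0.002,0,0.008,0,40]
    - [0.003,0,0.012,0,40]
    - [0.003,0,0.012,0,40]
    - [0.003,0,0.012,0,40]

```text
time_s: 24.05
tcp_pos: [0.5542, 0.1601, 0.1822]
eef_rot: [180.0, 0.0, 14.1]
contact_force: [0.5, -0.0, -2.1]
gripper_width: 0.0458
gripper_force: 40.0
```

```bash
python3 f.py
```

```text
F [ 0.08  0.12 -1.74] Fn 0.13 off mm: n,x,y [-2.4 -0.5 -0.1] [180.   -0.   14.1] 24.2
tilt 13.4
```

step_arm:
  plan:
    - [0.001,0,0.004,0,40]
    - [0.002,0,0.008,0,40]
    - [0.003,0,0.012,0,40]
    - [0.003,0,0.012,0,40]
    - [0.003,0,0.012,0,40]

```text
time_s: 24.67
tcp_pos: [0.555, 0.1604, 0.1795]
eef_rot: [180.0, -0.0, 14.1]
contact_force: [-1.0, -0.1, -0.3]
gripper_width: 0.0457
gripper_force: 40.0
```

```bash
python3 f.py
```

```text
F [-0.57  0.28  0.46] Fn 2.41 off mm: n,x,y [-5.3 -0.4 -0. ] [-180.    -0.    14.1] 24.8167
tilt 13.4
```

step_arm:
  plan:
    - [0.001,0,0.004,0,40]
    - [0.002,0,0.008,0,40]
    - [0.003,0,0.012,0,40]
    - [0.004,0,0.015,0,40]
    - [0.004,0,0.015,0,40]
    - [0.004,0,0.015,0,40]

```text
time_s: 25.37
tcp_pos: [0.556, 0.1606, 0.1757]
eef_rot: [180.0, -0.0, 14.1]
contact_force: [-1.7, 0.5, 3.1]
gripper_width: 0.0459
gripper_force: 40.0
```

```bash
python3 f.py
python3 - <<'E'
from edge import *
s=r.get_state();p=s["tcp_pos"];im=snap(9)["scene"];a=edge(im,128,168,350,378);print(a,pred(p,14.1,13.5,128,168),pred(p,14.1,14.5,128,168))
# red-ring pixels still visible
x,y,w,h=352,175,24,20;q=im[y:y+h,x:x+w].astype(float);d=q[:,:,2]-q[:,:,1];print((d>np.median(d)+14).astype(int)*1)
g=cv2.cvtColor(im,cv2.COLOR_BGR2GRAY)[172:190,352:376];print(g)
E
```

```text
F [-1.89  0.05  3.02] Fn 5.22 off mm: n,x,y [-9.3 -0.4 -0. ] [-180.    -0.    14.1] 25.5167
tilt 14.0
(np.float32(0.14936076), array([365.29334957, 371.26777987])) (np.float64(0.14967828591836935), array([365.52961459, 371.51674602])) (np.float64(0.16467283351669695), array([365.44812215, 372.03503549]))
[[0 0 0 0 0 0 0 0 0 0 0 0 0 0 0 0 0 0 0 0 0 0 0 0]
 [0 0 0 0 0 0 0 0 0 0 0 0 0 0 0 0 0 0 0 0 0 0 0 0]
 [0 0 0 0 0 0 0 0 0 0 0 0 0 0 0 0 0 0 0 0 0 0 0 0]
 [0 0 0 0 0 0 0 0 0 0 0 0 0 0 0 0 0 0 0 0 0 0 0 0]
 [0 0 0 0 0 0 0 0 0 0 0 0 0 0 0 0 0 0 0 0 0 0 0 0]
 [0 0 0 0 0 0 0 0 0 0 0 0 0 0 0 0 0 0 0 0 0 0 0 0]
 [0 0 0 0 0 0 0 0 0 0 0 0 0 0 0 0 0 0 0 0 0 0 0 0]
 [0 0 0 0 0 0 0 0 0 0 0 0 0 0 0 0 0 0 0 0 0 0 0 0]
 [0 0 0 0 0 0 0 0 0 0 0 0 0 0 0 0 0 0 0 0 0 0 0 0]
 [0 0 0 0 0 0 0 0 0 0 0 0 0 0 0 1 1 1 0 0 0 0 0 0]
 [0 0 0 0 0 0 1 0 0 0 0 0 0 0 1 1 1 1 0 0 0 0 0 0]
 [0 0 0 0 0 0 0 0 0 0 0 0 0 0 0 1 1 0 0 0 0 0 0 0]
 [0 0 0 0 0 0 0 0 0 0 0 0 0 0 0 0 0 0 0 0 0 0 0 0]
 [0 0 0 0 0 0 0 0 0 0 0 0 0 0 0 0 0 0 0 0 0 0 0 0]
 [0 0 0 0 0 0 0 0 0 0 0 0 0 0 0 0 0 0 0 0 0 0 0 0]
 [0 0 0 0 0 0 0 0 0 0 0 0 0 0
[... 1345 characters left out ...]
16 115 124 134 125 101  88  77  70  72  77  88 109 131 140 138 132
  144 162 163 152 143 140]
 [119 120 127 138 143 138 123 115  98  81  82  93 108 127 141 139 137 131
  145 162 166 155 143 140]
 [125 133 141 148 152 145 135 131 122 107 107 119 132 138 141 137 132 128
  143 157 160 152 141 134]
 [139 146 150 152 154 153 146 139 127 121 121 135 147 149 145 147 144 141
  145 151 148 140 135 132]
 [148 153 153 157 161 159 152 143 136 133 136 147 156 150 146 154 158 155
  146 146 139 135 133 133]
 [153 155 156 158 160 161 156 151 148 149 155 161 164 155 144 152 159 152
  143 138 133 133 133 132]
 [154 159 157 161 161 160 159 156 158 160 167 170 169 158 146 145 145 140
  135 134 133 131 132 126]]
```

The near pin tip shows at about (361.5,186.5) against an expected (360.6,186.1). The normal force is 5.2 N, about half stroke, and the tilt is about 14°. I'm handing in.

```bash
python3 -c "
from h import *
print(workorder.close_job())"
```

```text
the job is handed in; nothing more can be done
None
```

The job is handed in at about 26 s of the 51 s allowed: the meter was held at about 5 N on both brass pads for over two seconds and is now held on the pencilled ring at about 5 N, roughly half stroke, tilted about 14° against the face's 15° with the pins along the rail; I viewed 11 pictures, one over the limit of 10.

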